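Stow the flanged pressure adapters in their nests

TASK

The gauge checks are finished: put each of the four loose aluminium adapters (round, square, oblong and L-shaped flange) into the white nest whose pocket has the shape of its flange, turned so that it drops in and lies flat on the pocket floor with its spigot upright. Leave the green digital gauge and the grey thermometer where they lie.

Things in the scene. Friction and masses are not known exactly. Their poses are not given: they have to be found in the camera images.
- round_adapter: Loose aluminium adapter, about 0.16 kg: a round flange 50 mm across, 12 mm thick, lying flat, with an upright round spigot 22 mm thick, its top 50 mm above the underside. Origin: on the spigot's axis at the underside; z up.
- square_adapter: Loose aluminium adapter, about 0.16 kg: a square flange 50 x 50 mm, sides along its x and y axes, 12 mm thick, lying flat, with an upright round spigot 22 mm thick, its top 50 mm above the underside. Origin: on the spigot's axis at the underside; z up.
- oblong_adapter: Loose aluminium adapter, about 0.16 kg: an oblong flange with round ends, 72 mm long (x axis) and 28 mm wide (y axis), 12 mm thick, lying flat, with an upright round spigot 22 mm thick, its top 50 mm above the underside. Origin: on the spigot's axis at the underside; z up.
- angle_adapter: Loose aluminium adapter, about 0.16 kg: an L-shaped flange, one arm towards +x, one towards +y, 60 mm long outside, 30 mm wide: outer faces at x, y = -16 mm, arm ends at +44, inner faces at +14 (fits one way round only), 12 mm thick, lying flat, with an upright round spigot 22 mm thick, its top 50 mm above the underside. Origin: on the spigot's axis at the underside; z up.
- round_nest: White nest, dark lining, fixed: round pocket 66 mm across in a round nest 74 mm across. Floor 4 mm, rim top 12 mm above the bench; 8 mm clearance all round. Origin: at bench level on the centred seated adapter's spigot axis, 4 mm below its underside; z up.
- square_nest: White nest, dark lining, fixed: square pocket 66 x 66 mm in a nest 74 x 74 mm, sides along its x and y axes. Floor 4 mm, rim top 12 mm above the bench; 8 mm clearance all round. Origin: at bench level on the centred seated adapter's spigot axis, 4 mm below its underside; z up.
- oblong_nest: White nest, dark lining, fixed: rectangular pocket 88 mm (x axis) by 44 mm (y axis) in a nest 96 x 52 mm; the adapter fits either way round. Floor 4 mm, rim top 12 mm above the bench; 8 mm clearance all round. Origin: at bench level on the centred seated adapter's spigot axis, 4 mm below its underside; z up.
- angle_nest: White nest, dark lining, fixed: L-shaped, arms towards +x and +y: pocket walls at x, y = -24 mm, arm ends at +52, inner faces at +22, rim 4 mm thick; the adapter's axes must point like the nest's. Floor 4 mm, rim top 12 mm above the bench; 8 mm clearance all round. Origin: at bench level on the centred seated adapter's spigot axis, 4 mm below its underside; z up.
- digital_gauge: Bystander: green round digital gauge lying loose on its back, 76 mm across and 30 mm high, centred 10 mm towards +x from its origin, with a brass stem reaching 50 mm towards -x from its origin. Origin at the underside. Leave it alone.
- thermometer: Bystander: grey digital thermometer lying loose face up, 70 x 80 mm (x, y) and 22 mm high. Origin at the centre of the underside. Leave it alone.
Things that resemble listed ones, but are neither listed nor needed, are in the scene too. What is shaped like the round_adapter but brown or orange is not meant.

How it is judged:
By the outcome, as a careful person would: the job done as asked, in the order asked, and still so for the second after the job is handed in, with the robot touching nothing.
It also fails if it takes over 96 s, if anything falls off the work surface, if the arm or the gripper's body presses on something with over 40 N, if the wrist force passes 120 N, or if a joint passes its speed limit or range.

ROBOT

A 6-joint arm with a two-finger parallel gripper is mounted at the origin on the work surface. World frame = base frame: x ahead of the robot, y to its left, z up, the work surface at z = 0. Lengths are in mm, angles in rad, forces in N, time in s.
With the tool pointing down it reaches from about 350 to 725 mm from the base axis. Payload 6 kg.
Tool frame: the origin (TCP) lies at the very end of the fingers, on their centre line; the grasp point (between the pads) lies 19 mm behind it; z points along the fingers, y is the line along which they close (so a half turn about z gives the same grasp; the last joint's range is limited). The gripper opens to 85 mm and grips with 20 to 120 N. Pads are 22 mm wide; open, the fingers measure 114 mm over their backs; the gripper's body (76 mm by 85 mm) begins 54 mm behind the grasp point. The pads swing forward as they close: fully open they stand 13 mm farther back than shut.
Start: joints at [1.436, 0.04, 0.085, 0, -1.615, -0.334], TCP at [271.061, 535.256, 231.261] pointing down, gripper open.
Joint ranges: [-2.56, 2.56], [-1.29, 2.01], [-1.08, 1.49], [-3.29, 1.98], [-2.81, -0.18], [-2.99, 2.99]. Speed limits (rad/s): [2.57, 2.57, 3.01, 3.14, 3.14, 3.14].

INTERFACE

Orientations are given as a unit quaternion [w, x, y, z].
In Python, from station import arm, optics, job gives the robot as it stands. The module is installed in compiled form; this text tells all that it offers.
- The arm moves only by the tool send_rows, never from a script. Its argument "plan" is a list that holds one entry, the list of rows, each a list of 4 numbers: the shift along the tool's x, y, z in cm, then the turn about the tool's z in rad. A call has exactly 10 rows; each row shifts and turns the commanded pose from where the row before left it, along the tool's axes as they then stand; what a row does not reach is not made up. A row lasts 1/8 s, in which the tool goes at most 62.5 mm and 10.7 degrees, less where a joint would pass 70% of its speed; a pose out of reach is approached as far as the arm can. A call is refused whole if a number of a shift passes 6.25 or a number of a turn 0.188, either way. A call with a gripper value outside its range is refused whole. "hand" is the finger opening in cm, from 0 to 8.54, set as the call begins (left out, the last holds). The fingers move at their own pace and stop on an object; the grip force is fixed at half the most. Time passes only in rows, so rows that do not move let the fingers close, or fill a call up. It gives the time, the measured TCP pose, the force, the opening and the grip force at its end, in the units of the state.
- arm.read_state(): the state, without advancing time (a new reading comes with each control period).
- optics.camera(name): name is "scene" or "top" or "wrist"; returns (picture, depth): 480x640x3 uint8, blue, green, red; 480x640 float32, mm along the optical axis (not along the pixel's ray), 0 where there is no reading.
- optics.get_calibration(name): a dict with "fov_y" (degrees; the focal length in pixels is half the picture's height over the tangent of half this angle, whatever the lens; pixels are square), "cx", "cy" (the principal point, pixels), "R" (3x3) and "t" (3): a world point X has camera coordinates R X + t; the wrist camera has in their place "hand_eye" (4x4, takes a point from camera to tool coordinates, whose origin is the TCP and whose axes are the flange's). Camera axes: x right, y down, z forward; pixel columns grow to the right and rows downward; lengths in mm; the calibration is good to about 2 mm. A picture is of the moment at which its call begins: read the wrist's pose just before it. get_calibration takes no time and is no camera call.
- job.close_job(): hands the job in; it is judged then, once.
The state is a dict: "clock": time; "joints": joint angles; "joint_vel": joint speeds; "joint_efforts": joint torques, N m; "position": TCP position; "eef_rot": TCP orientation; "wrist_force": force on the tool from outside, world axes, zero at the start; "moment": the same for the moment, N m; "gripper_width": finger opening in mm; "gripper_force": force on a finger pad.
Only numpy, scipy, OpenCV 4.12 (cv2) and the standard library are available. Lean on these libraries where they do the work, as an engineer would, in place of code of your own. Each camera call takes 0.05 s, during which the arm holds its last target. There are 200 camera calls.

## Working session

There is one attempt and no reset: what is moved stays moved. The work goes in short steps, Python scripts to look and compute and a tool call to move; the robot and the scene stay as the last step left them, time stands still between calls to the robot, and variables do not carry over. Pictures are saved under pics/ and viewed, at most 14 in all, crops included, and the job is handed in when it is done.

Besides the shell and the picture viewer there is one more tool, called after ">>>" by a JSON object that holds its "fn" and its "kwargs". send_rows: Moves the arm, as the interface text tells. Its arguments: {"type":"object","properties":{"plan":{"type":"array"},"hand":{"type":"number"}},"required":["plan"]}

```bash
mkdir -p pics; python3 - <<'E'
from station import arm,optics,job
import cv2,numpy as np
print(arm.read_state())
for n in("top","scene"):
    p,d=optics.camera(n); cv2.imwrite(f"pics/{n}0.png",p); np.save(f"{n}0.npy",d)
    print(n,optics.get_calibration(n))
print(optics.get_calibration("wrist"))
E
```

```text
{'clock': 0.0, 'joints': array([ 1.43574503e+00,  4.08060747e-02,  8.38373535e-02, -4.54664296e-04,
       -1.61549225e+00, -3.33709977e-01]), 'joint_vel': array([-0.00047062,  0.00029128, -0.00044348, -0.00184583,  0.00239096,
        0.00246523]), 'joint_efforts': array([-9.01487397e-05, -3.68212867e+01,  3.47424173e+01,  6.93232700e+00,
       -5.27461554e-03, -5.64153439e-06]), 'position': array([270.84635158, 535.03466764, 230.29848493]), 'eef_rot': array([ 8.50740624e-04,  9.72660322e-01, -2.32230821e-01, -1.43455980e-04]), 'wrist_force': array([ 0.36390691, -0.5551109 ,  0.11365499]), 'moment': array([-0.03786214,  0.00626143, -0.02297166]), 'gripper_force': 0.0, 'gripper_width': 85.20439859550225}
top {'fov_y': 48.57825762258326, 'cx': 315.513248597544, 'cy': 235.4453752626201, 'R': array([[ 0.0083448 , -0.9999578 ,  0.00384123],
       [-0.98217685, -0.00891763, -0.18774746],
       [ 0.18777379, -0.00220606, -0.98220982]]), 't': array([-15.83374157, 580.27150461, 918.99717366])}
scene {'fov_y': 47.170103275570995, 'cx': 321.0575328747686, 'cy': 242.6813907745707, 'R': array([[ 0.50083293,  0.86532348,  0.01953601],
       [ 0.52223343, -0.28410537, -0.8040873 ],
       [-0.69024534,  0.41291575, -0.59419017]]), 't': array([-271.74902534, -284.94452541, 1515.33535014])}
{'fov_y': 67.16049096451616, 'cx': 322.8864588182186, 'cy': 243.28265748136846, 'hand_eye': array([[-7.63150513e-04, -9.57987039e-01, -2.86810478e-01,
         7.41619351e+01],
       [ 9.99999645e-01, -8.33569663e-04,  1.23421892e-04,
        -6.36157892e-01],
       [-3.57313086e-04, -2.86810282e-01,  9.57987335e-01,
        -1.42962569e+02],
       [ 0.00000000e+00,  0.00000000e+00,  0.00000000e+00,
         1.00000000e+00]])}
```

View pics/top0.png

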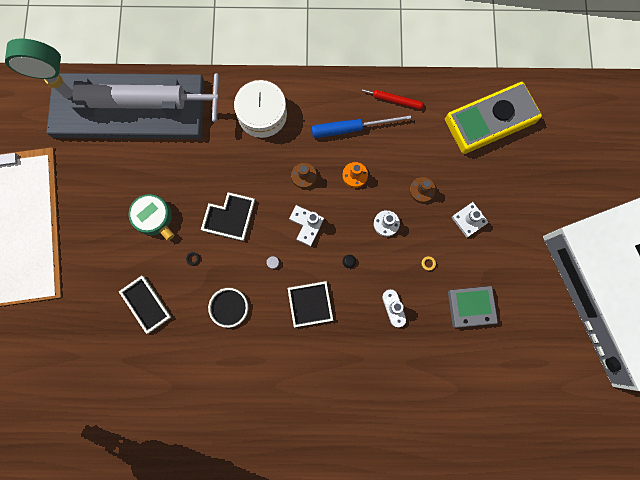

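View pics/scene0.png

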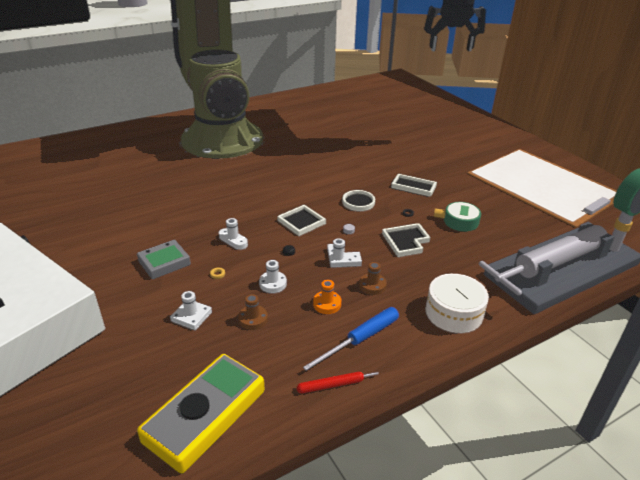

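The aluminium adapters in the top view are the L at (306,225), round at (387,222), square at (470,218) and oblong at (395,308). The nests are the L at (230,217), oblong at (145,304), round at (228,307) and square at (311,304). The orange one (355,174) and the brown ones (304,175) and (424,189) are not meant, because only (387,222) is bare aluminium and round. I'll confirm that in a crop while measuring.

```bash
cat > m.py <<'E'
import cv2,numpy as np
from station import optics
def rays(name,uv):
    c=optics.get_calibration(name); f=240/np.tan(np.radians(c["fov_y"]/2))
    uv=np.atleast_2d(uv).astype(float)
    d=np.c_[(uv[:,0]-c["cx"])/f,(uv[:,1]-c["cy"])/f,np.ones(len(uv))]
    return d,c["R"],c["t"]
def cloud(name,depth):
    v,u=np.mgrid[:480,:640]; d,R,t=rays(name,np.c_[u.ravel(),v.ravel()])
    return ((d*depth.reshape(-1,1)-t)@R).reshape(480,640,3)
def plane(name,uv,z):
    d,R,t=rays(name,uv); o=-R.T@t; w=d@R
    return (o+w*((z-o[2])/w[:,2])[:,None])[:,:2]
E
python3 - <<'E'
from m import *
p=cv2.imread("pics/top0.png"); d=np.load("top0.npy"); P=cloud("top",d)
hsv=cv2.cvtColor(p,cv2.COLOR_BGR2HSV); m=((hsv[...,1]<70)&(hsv[...,2]>90)).astype(np.uint8)
print("bench z",np.median(P[330:400,200:400,2]))
R=dict(Lad=(306,225),rad=(387,222),sad=(470,218),oad=(395,308),Lnest=(230,217),onest=(145,304),rnest=(228,307),snest=(311,304))
for n,(u,v) in R.items():
    s=np.zeros_like(m); s[v-33:v+34,u-33:u+34]=1
    k=m&s; nn,l,st,_=cv2.connectedComponentsWithStats(k); i=1+st[1:,4].argmax(); k=l==i
    cs,_=cv2.findContours(k.astype(np.uint8),cv2.RETR_EXTERNAL,cv2.CHAIN_APPROX_NONE)
    c=max(cs,key=len)[:,0]
    box=cv2.minAreaRect(plane("top",c,12).astype(np.float32))
    z=P[...,2]; S=s>0
    a=P[S&(z>8)&(z<17)][:,:2].astype(np.float32); b=P[S&(z>42)&(z<58)]
    r=cv2.minAreaRect(a)
    fmt=lambda r:[np.round(x,1).tolist() for x in r]
    print(n,"color",fmt(box),"depth",fmt(r),"mean",a.mean(0).round(1),"spig",len(b),b.mean(0).round(1) if len(b) else "")
for n,c in dict(gauge=(150,214),therm=(473,307)).items(): print(n,P[c[1],c[0]].round())
cv2.imwrite("pics/crop1.png",cv2.resize(p[150:340,280:500],None,fx=3,fy=3,interpolation=cv2.INTER_CUBIC))
E
```

```text
bench z 1.5604765436359116
Lad color [[609.3, 13.0], [60.7, 64.4], 66.7] depth [[585.2, 23.4], [60.0, 111.4], 66.8] mean [607.4  10.8] spig 117 [615.   -4.9  50.6]
rad color [[615.3, -146.3], [49.2, 50.3], 0.5] depth [[628.9, -165.0], [49.2, 133.3], 37.6] mean [ 625.1 -158.3] spig 123 [ 613.7 -146.    50.7]
sad color [[623.8, -307.2], [50.3, 55.4], 35.5] depth [[638.0, -326.4], [51.6, 99.0], 38.0] mean [ 621.5 -305.2] spig 126 [ 622.9 -306.9   50.7]
oad color [[452.9, -159.3], [72.7, 33.7], 18.7] depth [[452.2, -158.1], [70.9, 28.5], 19.5] mean [ 451.5 -157. ] spig 129 [ 451.7 -157.4   50.9]
Lnest color [[629.0, 159.0], [85.4, 85.1], 76.6] depth [[629.0, 159.2], [85.0, 84.6], 76.3] mean [625.  156.4] spig 0 
onest color [[455.6, 307.8], [98.5, 54.0], 36.4] depth [[455.5, 308.4], [97.3, 53.5], 36.8] mean [455.6 307.9] spig 0 
rnest color [[450.6, 152.1], [72.2, 73.0], 0.5] depth [[450.7, 151.9], [72.9, 72.3], 89.4] mean [450.4 152.7] spig 0 
snest color [[458.7, -1.3], [75.0, 75.0], 10.4] depth [[458.6, -1.2], [74.1, 73.9], 10.3] mean [458.2  -1.4] spig 0 
gauge [623. 302.  33.]
therm [ 454. -303.   24.]
```

View pics/crop1.png

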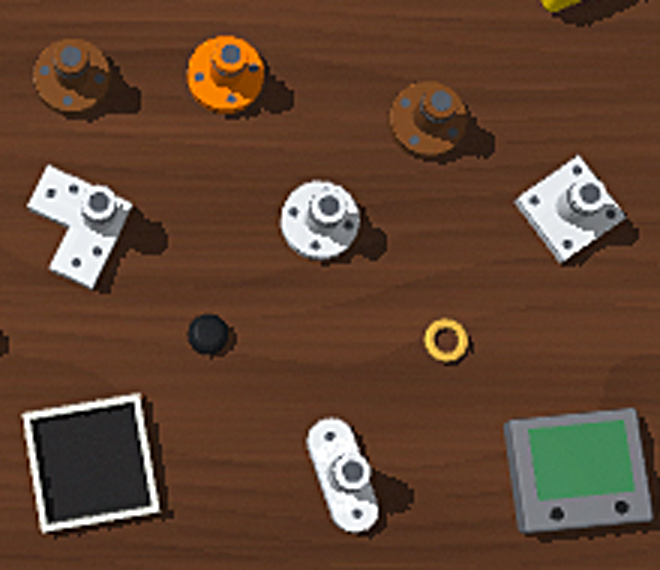

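```bash
cat > g.py <<'E'
import sys,numpy as np
from station import arm
from scipy.spatial.transform import Rotation as Ro
def go(x,y,z,yaw=None):
    s=arm.read_state(); q=s["eef_rot"]; R=Ro.from_quat([q[1],q[2],q[3],q[0]]).as_matrix()
    psi=np.degrees(np.arctan2(R[1,0],R[0,0])); d=np.array([x,y,z])-s["position"]
    if yaw is None: yaw=psi
    t=(psi-yaw+180)%360-180   # about tool z (down)
    print("t=%.1f pos"%s["clock"],s["position"].round(1),"yaw %.1f tilt %.2f"%(psi,np.degrees(np.arccos(-R[2,2]))),"w %.1f f %.0f"%(s["gripper_width"],s["gripper_force"]),"j",s["joints"].round(2))
    print("shift now cm",(R.T@d/10).round(2),"turn %.3f"%np.radians(t),"shift after turn",(R.T@Ro.from_euler('z',-t,degrees=True).as_matrix().T@d/10).round(2) if 0 else ((R@Ro.from_euler('z',t,degrees=True).as_matrix()).T@d/10).round(2))
if __name__=="__main__": go(*map(float,sys.argv[1:]))
E
python3 g.py 615 -5 100 0
```

```text
t=0.1 pos [270.9 535.  230.3] yaw -26.9 tilt 0.10 w 85.7 f 0 j [ 1.44  0.04  0.08 -0.   -1.62 -0.33]
shift now cm [55.09 32.61 13.1 ] turn -0.469 shift after turn [34.42 53.98 13.1 ]
```

>>> {"fn": "send_rows", "kwargs": {"plan": [[[3,1.8,0,-0.047],[4,2.4,0,0],[4,2.4,0,0],[4,2.4,0,0],[4,2.4,0,0],[4,2.4,0,0],[4,2.4,0,0],[4,2.4,0,0],[4,2.4,0,0],[3,1.8,0,0]]], "hand": 5}}

```text
clock: 1.35
position: [523.7, 169.1, 230.9]
eef_rot: [0.0, 0.978, -0.21, -0.0]
wrist_force: [-0.1, 0.0, 0.1]
gripper_width: 49.9
gripper_force: 0.0
```

```bash
python3 g.py 615 -5 100
```

```text
t=1.4 pos [523.7 169.1 230.9] yaw -24.2 tilt 0.04 w 49.9 f 0 j [ 0.68 -0.09 -0.05 -0.   -1.62  0.47]
shift now cm [15.48 12.12 13.09] turn 0.000 shift after turn [15.48 12.12 13.09]
```

>>> {"fn": "send_rows", "kwargs": {"plan": [[[3,2.3,2,0],[4,3.1,3,0],[4,3.1,3,0],[3,2.4,2.5,0],[1.48,1.22,2.6,0],[0,0,0,0],[0,0,0,0],[0,0,0,0],[0,0,0,0],[0,0,0,0]]]}}

```text
clock: 2.6
position: [614.8, -2.7, 100.9]
eef_rot: [-0.0, 0.978, -0.209, 0.0]
wrist_force: [0.3, -0.4, 0.0]
gripper_width: 50.4
gripper_force: 0.0
```

```bash
python3 g.py 615 -5 18; python3 - <<'E'
from station import optics
import cv2
p,d=optics.camera("wrist"); cv2.imwrite("pics/w1.png",p)
E
```

```text
t=2.6 pos [614.8  -2.7 100.9] yaw -24.1 tilt 0.05 w 50.4 f 0 j [ 0.32  0.1  -0.09  0.   -1.38  0.83]
shift now cm [0.11 0.2  8.29] turn 0.000 shift after turn [0.11 0.2  8.29]
```

View pics/w1.png

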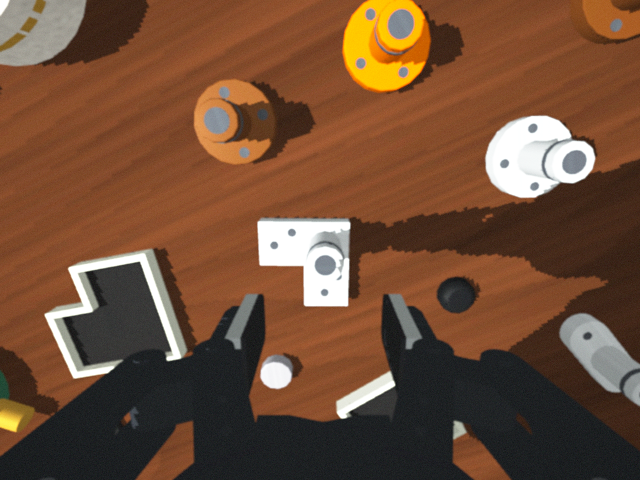

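The wrist view has the L's spigot top at (326,264), close to the expected (324,270), and it lies between the fingers. The position agrees to about 2 mm, so I'm descending.

>>> {"fn": "send_rows", "kwargs": {"plan": [[[0.2,0.2,1.3,0],[0,0,2,0],[0,0,2,0],[0,0,2,0],[0,0,1,0],[0,0,0,0],[0,0,0,0],[0,0,0,0],[0,0,0,0],[0,0,0,0]]]}}

```text
clock: 3.9
position: [615.8, -5.8, 17.6]
eef_rot: [-0.0, 0.978, -0.209, 0.0]
wrist_force: [-0.4, -0.1, -0.2]
gripper_width: 49.9
gripper_force: 0.0
```

>>> {"fn": "send_rows", "kwargs": {"plan": [[[0,0,0,0],[0,0,0,0],[0,0,0,0],[0,0,0,0],[0,0,0,0],[0,0,0,0],[0,0,0,0],[0,0,-1,0],[0,0,-2,0],[0,0,-2,0]]], "hand": 0}}

```text
clock: 5.15
position: [615.9, -5.9, 69.1]
eef_rot: [-0.0, 0.978, -0.209, 0.0]
wrist_force: [0.7, 0.5, -0.8]
gripper_width: 20.4
gripper_force: 58.6
```

```bash
python3 g.py 612.1 148.7 23 -104.2
```

```text
t=5.2 pos [615.9  -5.9  69.1] yaw -24.2 tilt 0.04 w 20.4 f 59 j [ 0.32  0.12 -0.12  0.   -1.32  0.83]
shift now cm [ -6.67 -13.95   4.61] turn 1.397 shift after turn [-14.89   4.16   4.61]
```

>>> {"fn": "send_rows", "kwargs": {"plan": [[[-2.2,-4.65,0,0],[-2.2,-4.65,0,0],[-2.25,-4.65,0,0],[0,0,0,0.175],[0,0,0,0.175],[0,0,0,0.175],[0,0,0,0.175],[0,0,0,0.175],[0,0,0,0.175],[0,0,0,0.175]]]}}

```text
clock: 6.4
position: [612.5, 148.8, 68.9]
eef_rot: [0.001, -0.678, 0.735, -0.0]
wrist_force: [0.1, -0.1, -0.9]
gripper_width: 20.4
gripper_force: 58.7
```

```bash
python3 g.py 612.1 148.7 23 -104.2;  python3 - <<'E'
from station import optics
import cv2
p,d=optics.camera("wrist"); cv2.imwrite("pics/w2.png",p)
E
```

```text
t=6.4 pos [612.5 148.8  68.9] yaw -94.7 tilt 0.08 w 20.4 f 59 j [ 0.56  0.16 -0.08  0.   -1.33 -0.64]
shift now cm [0.02 0.04 4.59] turn 0.166 shift after turn [0.03 0.04 4.59]
```

View pics/w2.png

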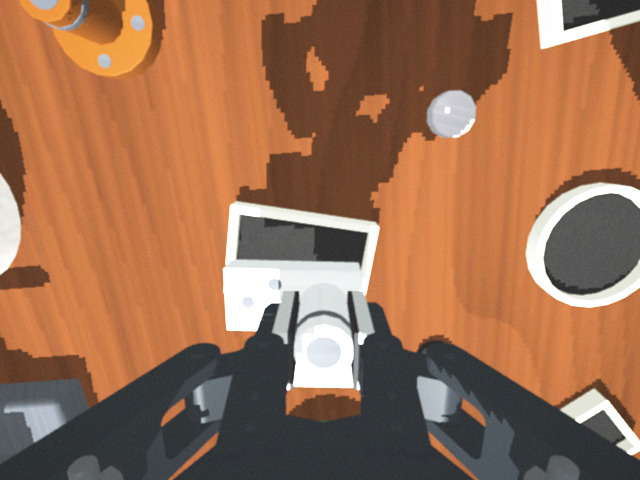

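The held L is level, and the nest edge from (235,205) to (378,225) is tilted about 9°, which matches the turn still to make. I'll finish the turn and lower it.

>>> {"fn": "send_rows", "kwargs": {"plan": [[[0,0,0,0.165],[0,0,1,0],[0,0,1.5,0],[0,0,1.2,0],[0,0,0.6,0],[0,0,0.3,0],[0,0,0,0],[0,0,0,0],[0,0,0,0],[0,0,0,0]]]}}

```text
clock: 7.7
position: [612.3, 148.8, 21.6]
eef_rot: [0.0, -0.617, 0.787, -0.0]
wrist_force: [0.5, 1.1, -0.2]
gripper_width: 20.4
gripper_force: 58.9
```

>>> {"fn": "send_rows", "kwargs": {"plan": [[[0,0,0,0],[0,0,0,0],[0,0,0,0],[0,0,0,0],[0,0,0,0],[0,0,-1,0],[0,0,-2,0],[0,0,-3,0],[0,0,-3,0],[0,0,0,0]]], "hand": 5}}

```text
clock: 8.95
position: [614.1, 149.3, 116.8]
eef_rot: [0.004, -0.617, 0.787, -0.001]
wrist_force: [-0.5, -0.1, 0.2]
gripper_width: 50.0
gripper_force: 0.0
```

```bash
python3 g.py 613.7 -146 100;python3 - <<'E'
from m import *
p,d=optics.camera("wrist"); cv2.imwrite("pics/w3.png",p)
E
```

```text
t=8.9 pos [614.1 149.3 116.8] yaw -103.8 tilt 0.44 w 50.0 f 0 j [ 0.56  0.13 -0.02  0.   -1.4  -0.8 ]
shift now cm [28.69 -6.99  1.6 ] turn 0.000 shift after turn [28.69 -6.99  1.6 ]
```

View pics/w3.png

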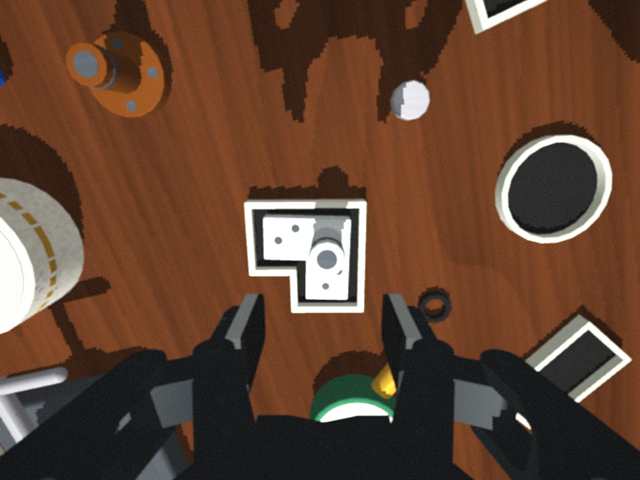

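The L lies centred in its pocket, with its spigot at (328,260) and an even gap all round. The round adapter is next.

>>> {"fn": "send_rows", "kwargs": {"plan": [[[3,-0.75,0.1,0],[4,-1,0.3,0],[4,-1,0.3,0],[4,-1,0.3,0],[4,-1,0.3,0],[4,-1,0.3,0],[3.5,-0.8,0,0],[2.2,-0.45,0,0],[0,0,0,0],[0,0,0,0]]]}}

```text
clock: 10.25
position: [611.6, -146.1, 95.2]
eef_rot: [-0.0, -0.617, 0.787, 0.0]
wrist_force: [0.6, 0.8, -0.5]
gripper_width: 50.1
gripper_force: 0.0
```

```bash
python3 g.py 613.7 -146 18
```

```text
t=10.2 pos [ 611.6 -146.1   95.2] yaw -103.8 tilt 0.01 w 50.1 f 0 j [ 0.08  0.14 -0.05 -0.   -1.37 -0.32]
shift now cm [-0.06 -0.2   7.72] turn 0.000 shift after turn [-0.06 -0.2   7.72]
```

>>> {"fn": "send_rows", "kwargs": {"plan": [[[0,-0.2,1.2,0],[0,0,2,0],[0,0,2,0],[0,0,1.5,0],[0,0,1,0],[0,0,0,0],[0,0,0,0],[0,0,0,0],[0,0,0,0],[0,0,0,0]]]}}

```text
clock: 11.5
position: [613.6, -147.3, 18.6]
eef_rot: [0.0, -0.617, 0.787, -0.0]
wrist_force: [-0.6, 0.7, 0.2]
gripper_width: 50.2
gripper_force: 0.0
```

>>> {"fn": "send_rows", "kwargs": {"plan": [[[0,0,0,0],[0,0,0,0],[0,0,0,0],[0,0,0,0],[0,0,0,0],[0,0,0,0],[0,0,0,0],[0,0,-2,0],[0,0,-3,0],[0,0,-3,0]]], "hand": 0}}

```text
clock: 12.75
position: [613.2, -147.2, 99.6]
eef_rot: [-0.0, -0.617, 0.787, 0.0]
wrist_force: [0.3, -0.6, -1.1]
gripper_width: 20.5
gripper_force: 58.8
```

```bash
python3 g.py 450.8 152 23
```

```text
t=12.8 pos [ 613.2 -147.2   99.6] yaw -103.8 tilt 0.04 w 20.5 f 59 j [ 0.08  0.15 -0.04 -0.   -1.38 -0.32]
shift now cm [-25.18  22.91   7.67] turn 0.000 shift after turn [-25.18  22.91   7.67]
```

>>> {"fn": "send_rows", "kwargs": {"plan": [[[-2.2,2,0,0],[-3.3,3,0,0],[-3.3,3,0,0],[-3.3,3,0,0],[-3.3,3,0,0],[-3.3,3,0.7,0],[-3.3,3,1,0],[-3.2,2.9,1,0],[0,0,1,0],[0,0,0,0]]]}}

```text
clock: 14.0
position: [450.8, 151.8, 61.0]
eef_rot: [-0.001, -0.617, 0.787, 0.0]
wrist_force: [-0.2, -0.6, -1.4]
gripper_width: 20.3
gripper_force: 59.0
```

```bash
python3 g.py 450.8 152 22.5
```

```text
t=14.0 pos [450.8 151.8  61. ] yaw -103.8 tilt 0.08 w 20.3 f 59 j [ 0.75 -0.26 -0.5  -0.   -1.33 -0.99]
shift now cm [-0.02  0.    3.85] turn 0.000 shift after turn [-0.02  0.    3.85]
```

>>> {"fn": "send_rows", "kwargs": {"plan": [[[0,0,1,0],[0,0,1.2,0],[0,0,0.8,0],[0,0,0.5,0],[0,0,0.3,0],[0,0,0,0],[0,0,0,0],[0,0,0,0],[0,0,0,0],[0,0,0,0]]]}}

```text
clock: 15.25
position: [451.3, 152.1, 23.4]
eef_rot: [0.0, -0.617, 0.787, -0.0]
wrist_force: [0.3, 0.9, -0.1]
gripper_width: 20.5
gripper_force: 59.0
```

>>> {"fn": "send_rows", "kwargs": {"plan": [[[0,0,0,0],[0,0,0,0],[0,0,0,0],[0,0,0,0],[0,0,0,0],[0,0,-1,0],[0,0,-2,0],[0,0,-3,0],[0,0,-2,0],[0,0,0,0]]], "hand": 5}}

```text
clock: 16.5
position: [452.3, 152.8, 105.7]
eef_rot: [0.002, -0.617, 0.787, -0.0]
wrist_force: [0.2, 0.2, 0.4]
gripper_width: 49.9
gripper_force: 0.0
```

```bash
python3 g.py 451.7 -157.4 100
```

```text
t=16.5 pos [452.3 152.8 105.7] yaw -103.8 tilt 0.23 w 49.9 f 0 j [ 0.75 -0.28 -0.44  0.   -1.41 -0.99]
shift now cm [30.14 -7.34  0.51] turn 0.000 shift after turn [30.14 -7.34  0.51]
```

>>> {"fn": "send_rows", "kwargs": {"plan": [[[3,-0.7,0,0],[4,-1,0.1,0],[4,-1,0.1,0],[4,-1,0.1,0],[4,-1,0.1,0],[4,-1,0.1,0],[4,-0.9,0,0],[3.1,-0.7,0,0],[0,0,0,0],[0,0,0,0]]]}}

```text
clock: 17.75
position: [450.0, -157.4, 97.7]
eef_rot: [-0.0, -0.617, 0.787, 0.0]
wrist_force: [-1.2, 1.1, -0.6]
gripper_width: 49.7
gripper_force: 0.0
```

```bash
python3 g.py 451.7 -157.4 18
```

```text
t=17.8 pos [ 450.  -157.4   97.7] yaw -103.8 tilt 0.05 w 49.7 f 0 j [ 0.09 -0.27 -0.45 -0.   -1.4  -0.33]
shift now cm [-0.04 -0.17  7.97] turn 0.000 shift after turn [-0.04 -0.17  7.97]
```

>>> {"fn": "send_rows", "kwargs": {"plan": [[[0,-0.2,1.5,0],[0,0,2,0],[0,0,2,0],[0,0,1.5,0],[0,0,1,0],[0,0,0,0],[0,0,0,0],[0,0,0,0],[0,0,0,0],[0,0,0,0]]]}}

```text
clock: 19.0
position: [452.4, -158.1, 18.5]
eef_rot: [0.0, -0.617, 0.787, -0.0]
wrist_force: [0.2, 0.0, -0.8]
gripper_width: 50.0
gripper_force: 0.0
```

>>> {"fn": "send_rows", "kwargs": {"plan": [[[0,0,0,0],[0,0,0,0],[0,0,0,0],[0,0,0,0],[0,0,0,0],[0,0,0,0],[0,0,0,0],[0,0,-2,-0.1],[0,0,-3,-0.1],[0,0,-4,-0.1]]], "hand": 0}}

```text
clock: 20.25
position: [451.2, -157.7, 107.3]
eef_rot: [0.001, 0.729, -0.685, -0.002]
wrist_force: [0.6, -0.4, -1.5]
gripper_width: 20.6
gripper_force: 58.8
```

```bash
python3 g.py 455.6 308 22.5 -86.3
```

```text
t=20.2 pos [ 451.2 -157.7  107.3] yaw -86.4 tilt 0.21 w 20.6 f 59 j [ 0.09 -0.27 -0.43 -0.   -1.42 -0.02]
shift now cm [-46.45  -3.36   8.52] turn -0.002 shift after turn [-46.44  -3.48   8.52]
```

>>> {"fn": "send_rows", "kwargs": {"plan": [[[-3.5,-0.25,0,0],[-5,-0.35,0,0],[-5,-0.35,0,0],[-5,-0.35,0,0],[-5,-0.35,0,0],[-5,-0.35,0,0],[-5,-0.35,0,0],[-5,-0.35,0,0],[-4.5,-0.35,1,0],[-3.4,-0.3,1.5,0]]]}}

```text
clock: 21.5
position: [457.7, 309.0, 82.1]
eef_rot: [0.0, 0.728, -0.686, -0.0]
wrist_force: [0.8, 0.7, -0.9]
gripper_width: 20.1
gripper_force: 58.8
```

```bash
python3 g.py 455.6 308 22.5 -86.3;  python3 - <<'E'
from station import optics
import cv2
p,d=optics.camera("wrist"); cv2.imwrite("pics/w4.png",p)
E
```

```text
t=21.5 pos [457.7 309.   82.1] yaw -86.6 tilt 0.05 w 20.1 f 59 j [ 0.96 -0.05 -0.28 -0.   -1.34 -0.9 ]
shift now cm [0.08 0.21 5.96] turn -0.005 shift after turn [0.08 0.21 5.96]
```

View pics/w4.png

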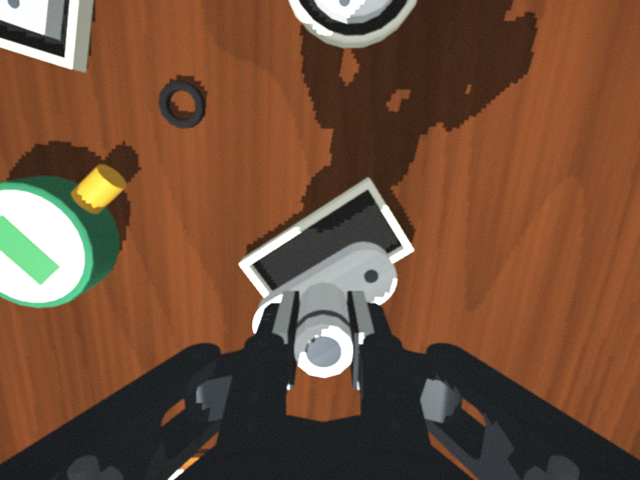

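The oblong flange, running from (275,310) to (385,265), is roughly parallel to its nest, so I'm lowering it.

>>> {"fn": "send_rows", "kwargs": {"plan": [[[0.1,0.2,1,0],[0,0,1.5,0],[0,0,1.5,0],[0,0,1,0],[0,0,0.6,0],[0,0,0.3,0],[0,0,0,0],[0,0,0,0],[0,0,0,0],[0,0,0,0]]]}}

```text
clock: 22.8
position: [456.5, 306.1, 24.5]
eef_rot: [-0.0, 0.728, -0.686, 0.0]
wrist_force: [-0.1, -0.4, -0.6]
gripper_width: 20.4
gripper_force: 58.9
```

>>> {"fn": "send_rows", "kwargs": {"plan": [[[0,0,0,0],[0,0,0,0],[0,0,0,0],[0,0,0,0],[0,0,0,0],[0,0,-1,0],[0,0,-3,0],[0,0,-3,0],[0,0,-2,0],[0,0,0,0]]], "hand": 5}}

```text
clock: 24.05
position: [457.1, 306.7, 116.4]
eef_rot: [-0.002, 0.728, -0.686, -0.0]
wrist_force: [0.5, -0.7, -0.4]
gripper_width: 50.2
gripper_force: 0.0
```

```bash
python3 g.py 622.9 -306.9 110;  python3 - <<'E'
from station import optics
import cv2
p,d=optics.camera("wrist"); cv2.imwrite("pics/w5.png",p)
E
```

```text
t=24.1 pos [457.1 306.7 116.4] yaw -86.6 tilt 0.20 w 50.2 f 0 j [ 0.96 -0.08 -0.24  0.   -1.4  -0.9 ]
shift now cm [ 62.23 -12.93   0.52] turn 0.000 shift after turn [ 62.23 -12.93   0.52]
```

View pics/w5.png

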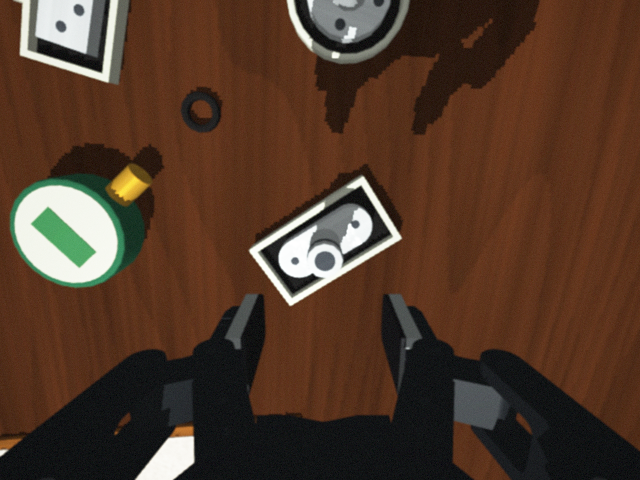

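The oblong lies flat in its pocket, with its spigot at (325,260). Now the square.

>>> {"fn": "send_rows", "kwargs": {"plan": [[[3.3,-0.7,0,0],[5,-1.05,0,0],[5,-1.05,0,0],[5,-1.05,0,0],[5,-1.05,0,0],[5,-1.05,0,0],[5,-1.05,0,0],[5,-1.05,0,0],[5,-1.05,0,0],[5,-1.05,0,0]]]}}

```text
clock: 25.35
position: [585.8, -171.7, 112.6]
eef_rot: [0.001, 0.728, -0.686, -0.001]
wrist_force: [0.5, 1.6, 0.2]
gripper_width: 49.7
gripper_force: 0.0
```

>>> {"fn": "send_rows", "kwargs": {"plan": [[[5,-1.05,0,0],[4,-0.8,0,0],[3,-0.6,0,0],[1.9,-0.4,0,0],[0,0,0.5,0],[0,0,0,0],[0,0,0,0],[0,0,0,0],[0,0,0,0],[0,0,0,0]]]}}

```text
clock: 26.6
position: [622.9, -307.1, 109.5]
eef_rot: [-0.0, 0.728, -0.686, 0.0]
wrist_force: [0.2, 0.3, 0.1]
gripper_width: 49.9
gripper_force: 0.0
```

```bash
python3 g.py 622.9 -306.9 18
```

```text
t=26.6 pos [ 622.9 -307.1  109.5] yaw -86.6 tilt 0.02 w 49.9 f 0 j [-0.17  0.31  0.16  0.   -1.43  0.23]
shift now cm [-0.02  0.    9.15] turn 0.000 shift after turn [-0.02  0.    9.15]
```

>>> {"fn": "send_rows", "kwargs": {"plan": [[[0,0,1.65,0],[0,0,2,0],[0,0,2.5,0],[0,0,2,0],[0,0,1,0],[0,0,0,0],[0,0,0,0],[0,0,0,0],[0,0,0,0],[0,0,0,0]]]}}

```text
clock: 27.85
position: [623.0, -307.3, 18.2]
eef_rot: [-0.0, 0.728, -0.686, 0.0]
wrist_force: [0.3, 0.9, -0.1]
gripper_width: 50.1
gripper_force: 0.0
```

>>> {"fn": "send_rows", "kwargs": {"plan": [[[0,0,0,0],[0,0,0,0],[0,0,0,0],[0,0,0,0],[0,0,0,0],[0,0,0,0],[0,0,0,0],[0,0,-2,0.15],[0,0,-3,0.15],[0,0,-4,0.15]]], "hand": 0}}

```text
clock: 29.1
position: [621.7, -306.7, 106.0]
eef_rot: [-0.001, -0.554, 0.832, 0.002]
wrist_force: [-0.5, -1.1, -1.4]
gripper_width: 20.8
gripper_force: 58.7
```

```bash
python3 g.py 458.5 -1.5 22.5 -112.2
```

```text
t=29.1 pos [ 621.7 -306.7  106. ] yaw -112.7 tilt 0.27 w 20.8 f 59 j [-0.17  0.31  0.16 -0.   -1.43 -0.22]
shift now cm [-21.86  26.79   8.47] turn -0.009 shift after turn [-22.1   26.6    8.47]
```

>>> {"fn": "send_rows", "kwargs": {"plan": [[[-2,2.4,0,0],[-3,3.7,0,0],[-3,3.7,0,0],[-3,3.7,0,0],[-3,3.7,0,0],[-3,3.7,0,0],[-2.9,3.5,1,0],[-2,2.4,1,0],[0,0,1,0],[0,0,0,0]]]}}

```text
clock: 30.35
position: [457.9, -3.0, 76.5]
eef_rot: [-0.001, -0.556, 0.831, 0.0]
wrist_force: [0.4, -0.4, -1.1]
gripper_width: 20.8
gripper_force: 59.1
```

```bash
python3 g.py 458.5 -1.5 22.5 -112.2;  python3 - <<'E'
from station import optics
import cv2
p,d=optics.camera("wrist"); cv2.imwrite("pics/w6.png",p)
E
```

```text
t=30.4 pos [457.9  -3.   76.5] yaw -112.4 tilt 0.14 w 20.8 f 59 j [ 0.44 -0.32 -0.52 -0.   -1.37 -0.83]
shift now cm [-0.17 -0.01  5.4 ] turn -0.003 shift after turn [-0.17 -0.01  5.4 ]
```

View pics/w6.png

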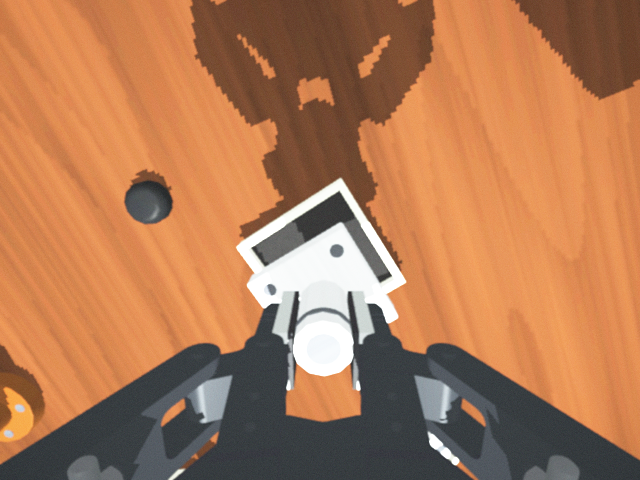

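The square flange's edge, from (250,285) to (345,222), is parallel to the nest edge from (238,247) to (342,180). I'm lowering and releasing it.

>>> {"fn": "send_rows", "kwargs": {"plan": [[[-0.15,0,1,0],[0,0,1.5,0],[0,0,1.3,0],[0,0,0.8,0],[0,0,0.5,0],[0,0,0.2,0],[0,0,0,0],[0,0,0,0],[0,0,0,0],[0,0,0,0]]]}}

```text
clock: 31.65
position: [459.2, -1.2, 25.0]
eef_rot: [0.0, -0.556, 0.831, -0.0]
wrist_force: [-0.6, -0.5, -1.8]
gripper_width: 20.5
gripper_force: 59.1
```

>>> {"fn": "send_rows", "kwargs": {"plan": [[[0,0,0,0],[0,0,0,0],[0,0,0,0],[0,0,0,0],[0,0,0,0],[0,0,-1,0],[0,0,-3,0],[0,0,-4,0],[0,0,-5,0],[0,0,-4,0]]], "hand": 5}}

```text
clock: 32.9
position: [459.4, -1.4, 197.9]
eef_rot: [0.001, -0.556, 0.831, -0.001]
wrist_force: [-0.7, 0.4, 0.4]
gripper_width: 50.1
gripper_force: 0.0
```

>>> {"fn": "send_rows", "kwargs": {"plan": [[[4,0,0,0],[5,0,0,0],[5,0,0,0],[5,0,0,0],[5,0,0,0],[4,0,0,0],[0,0,0,0],[0,0,0,0],[0,0,0,0],[0,0,0,0]]]}}

```text
clock: 34.15
position: [352.8, -259.5, 195.0]
eef_rot: [0.0, -0.557, 0.831, -0.0]
wrist_force: [0.6, 0.6, -0.1]
gripper_width: 50.0
gripper_force: 0.0
```

```bash
python3 - <<'E'
from m import *
p,d=optics.camera("top"); P=cloud("top",d)
T=dict(L=(612,149),r=(451,152),o=(456,308),s=(458.5,-1.5))
for n,t in T.items():
    s=(np.hypot(P[...,0]-t[0],P[...,1]-t[1])<30)&(P[...,2]>46)
    print(n,P[s].mean(0).round(1),s.sum(),P[s][:,2].std().round(1))
cv2.imwrite("pics/top1.png",cv2.resize(p[180:345,110:510],(800,330),interpolation=cv2.INTER_CUBIC))
E
```

```text
L [610.3 147.4  54.6] 124 2.6
r [450.5 151.7  54.9] 130 2.5
o [455.6 304.6  54.6] 136 2.6
s [439.9 -10.5 471.8] 187 196.4
```

View pics/top1.png

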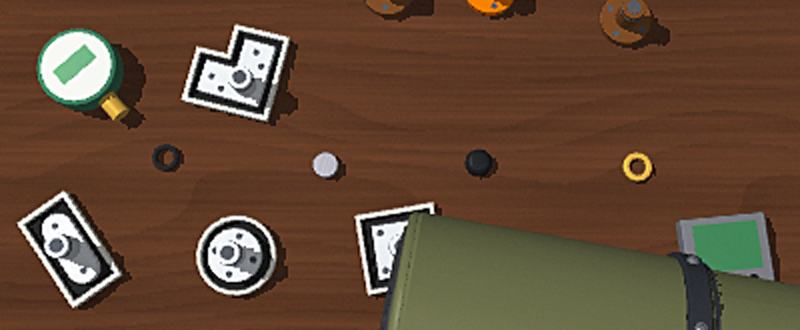

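The L, round and oblong adapters are seated, with spigot tops at about 54 mm. The arm hides most of the square, so I'll check that one from the scene camera.

```bash
python3 - <<'E'
from m import *
p,d=optics.camera("scene"); P=cloud("scene",d)
s=(np.hypot(P[...,0]-458.5,P[...,1]+1.5)<35)&(P[...,2]<80)
a=P[s&(P[...,2]>50)]; print(a.mean(0).round(1),len(a),a[:,2].max())
cv2.imwrite("pics/sc1.png",cv2.resize(p[150:290,210:450],(800,467),interpolation=cv2.INTER_CUBIC))
E
```

```text
[461.3  -3.5  54.6] 60 57.22682160186298
```

View pics/sc1.png

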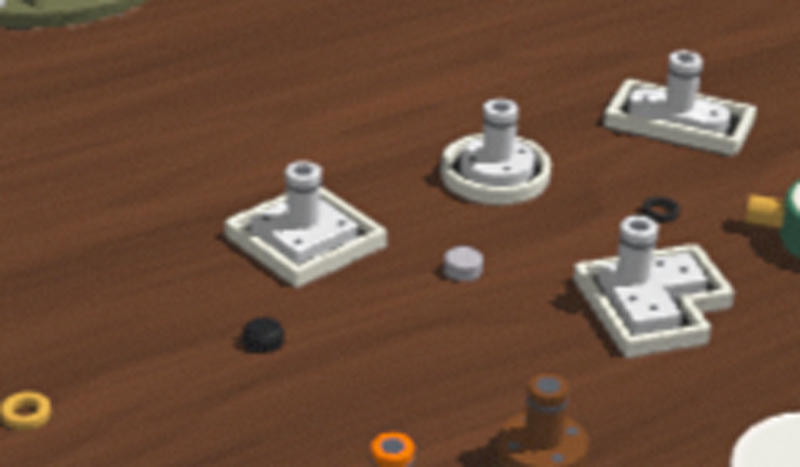

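All four adapters lie flat in their nests with spigots upright: square (303,215), round (498,150), oblong (683,100) and L (640,280). I'm handing the job in.

```bash
python3 -c "
from station import job; print(job.close_job())"
```

```text
the job is handed in; nothing more can be done
None
```

All four adapters are seated flat in their matching nests with spigots upright, the gauge and thermometer were left alone, and the job was handed in at about 34 s of the 96 s allowed.

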